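# Lay a reagent pack in the mixer and key in its run

### The arm

A 7-joint arm with a two-finger parallel gripper is mounted at the origin on the work surface. World frame = base frame: x ahead of the robot, y to its left, z up, the work surface at z = 0. Lengths are in m, angles in rad, forces in N, time in s.
With the tool pointing down it reaches from about 0.4 to 0.85 m from the base axis. Payload 4.5 kg.
Tool frame: the origin (TCP) lies at the very end of the fingers, on their centre line; the grasp point (between the pads) lies 19 mm behind it; z points along the fingers, y is the line along which they close (so a half turn about z gives the same grasp; the last joint's range is limited). The gripper opens to 88 mm and grips with 3 to 60 N. Pads are 18 mm wide; open, the fingers measure 123 mm over their backs; the gripper's body (75 mm by 187 mm) begins 45 mm behind the grasp point.
Start: joints at [-1.102, 0.689, -0.195, 1.565, 0.157, 0.902, -0.215], TCP at [0.263, 0.567, 0.239] pointing down, gripper open.
Joint ranges: [-3.01, 3.01], [-0.46, 2.08], [-1.47, 1.51], [0.13, 2.56], [-1, 4.14], [0.04, 2.09], [-2.66, 2.66]. Speed limits (rad/s): [2.57, 2.57, 3.14, 3.14, 3.14, 3.14, 3.14].

### API

Orientations are given as a unit quaternion [x, y, z, w].
In Python, from plant import r, optics gives the robot as it stands.
- The arm moves only by the tool servo_tool, never from a script. Its arguments are lists of equal length, an entry for each row: "translation": the shift along the tool's x, y, z in m, a list of three; "turn": the turn, a rotation vector about the tool's x, y, z in rad, a list of three. In form: {"translation": [[dx, dy, dz], ...], "turn": [[rx, ry, rz], ...]}. A call has 1 to 10 rows; each row shifts and turns the commanded pose from where the row before left it, along the tool's axes as they then stand; what a row does not reach is not made up. A row lasts 1/8 s, in which the tool goes at most 62.5 mm and 10.7 degrees, less where a joint would pass 70% of its speed; a pose out of reach is approached as far as the arm can. A call is refused whole if a number of a shift passes 0.0625 or a number of a turn 0.188, either way. A call with a gripper value outside its range is refused whole. "grip" is the opening, from 0 (shut) to 1 (fully open), set as the call begins (left out, the last holds). The fingers move at their own pace and stop on an object; "grip_force" is the grip in N (left out, the last holds). Time passes only in rows, so rows that do not move let the fingers close. It gives the time, the measured TCP pose, the force, the opening and the grip force at its end, in the units of the state.
- r.get_state(): the state, without advancing time (a new reading comes with each control period).
- optics.snapshot(name): name is "scene" or "top" or "wrist"; returns a dict with "img" (400x640x3 uint8, red, green, blue), "z_map" (400x640 float32, m along the optical axis (not along the pixel's ray), 0 where there is no reading), "mtx" (3x3 intrinsics, pixels), "R" (3x3) and "t" (3): a world point X has camera coordinates R X + t. Camera axes: x right, y down, z forward; pixel columns grow to the right and rows downward; lengths in m; the calibration is good to about 2 mm. A picture is of the moment at which its call begins.
- r.finish_job(): hands the job in; it is judged then, once.
The state is a dict: "clock": time; "q": joint angles; "qd": joint speeds; "joint_torque": joint torques, N m; "tool_pos": TCP position; "eef_rot": TCP orientation; "contact_force": force on the tool from outside, world axes, zero at the start; "moment": the same for the moment, N m; "opening": opening from 0.0 (shut) to 1.0 (fully open); "finger_force": force on a finger pad.
Only numpy, scipy, OpenCV 4.12 (cv2) and the standard library are available. Lean on these libraries where they do the work, as an engineer would, in place of code of your own. Each camera call takes 0.05 s, during which the arm holds its last target. There are 200 camera calls.

### The job

Take the long reagent pack out of the stand, lay it flat in the cradle on top of the mixer, down between the four corner posts, and let go of it; set it down, do not drop it. Only then start the mix on the key row, pressing one key at a time, fully down and let up again, in this order: the round power key, the square programme key, the diamond timer key, the long start bar. Keep off the hexagonal stop key, and leave the short packs and the lidded cup where they are.

Things in the scene. Friction and masses are not known exactly. Their poses are not given: they have to be found in the camera images.
- mixer: Low white orbital mixer, fixed; 250 deep (x) by 270 wide (y), 80 mm high. Origin on the bench under its middle; x from front (robot's side) to back, y to its left, z up. The front 80 mm of its top slopes 14 degrees, rising from 60 mm (x = -125) to 80 mm high, with a display and below it a row of five white keys on black. On top a platform 118 x 200 mm, surface 100 mm above the bench.
- cradle (a point): Middle of the cradle floor, on the mixer's platform, 100 mm above the bench (mixer x = +40 mm). The cradle is 138 mm (mixer y) by 68 mm (mixer x) between four L-shaped steel corner posts, 18 mm tall; their legs reach 22 mm in from the corners, so the middle of each side is open for fingers. Axes as the mixer's.
- pack: Long reagent pack: flat white plastic, 130 x 24 x 60 mm, about 0.12 to 0.24 kg, foil wells on one broad side. Starts standing on a long narrow edge in a slot of the stand. x along the 130 mm length, y through the 24 mm thickness, z along the 60 mm height; origin mid of the edge it starts on. Lying flat, y is vertical; either broad side may be up, either end may lead.
- pack_center (a point): The centre of the long pack's volume (30 mm along its z from its origin); 12 mm above what it lies flat on. Axes as the pack's.
- stand: Aluminium pack stand, fixed, 150 (x) by 226 mm (y), base plate 8 mm thick; origin under its middle. Three slots along its x at y = -74, 0, +74 mm: 28 mm gaps between thin walls, wall tops 34 mm above the bench. Packs stand on the base plate, tops 68 mm above the bench. The bench in front of it (x = -80 to -260 mm) is clear.
- short_pack_a: A short reagent pack, 92 x 24 x 60 mm, standing in another slot of the stand, to be left there. Axes and origin as for the long pack.
- short_pack_b: A second short pack, like the first, in the remaining slot, to be left there.
- cup: Lidded specimen cup, 64 mm across, 73 mm tall, standing on the bench between stand and mixer; origin in the middle of its foot. Bystander.
- key_power_top (a point): Power key: round, 26 mm across, at the left end of the row (device y +96 mm). This point is the middle of its top face, 11 mm above the panel when up; its z axis points out of the panel (tilted towards its front by 14 degrees from vertical), x up the slope, y along the row.
- key_power (a joint): Travel of the power key: 0 m up, 0.005 m fully down; it starts to move at about 1.2 N, is fully down at 4 N, and springs back up. It counts as pressed from 3.5 mm.
- key_prog_top (a point): Programme key: square, 26 x 26 mm, second from the left (device y +50 mm). This point is the middle of its top face, 11 mm above the panel when up; its z axis points out of the panel (tilted towards its front by 14 degrees from vertical), x up the slope, y along the row.
- key_prog (a joint): Travel of the programme key: 0 m up, 0.005 m fully down; it starts to move at about 1.2 N, is fully down at 4 N, and springs back up. It counts as pressed from 3.5 mm.
- key_timer_top (a point): Timer key: a 24 mm square turned by 45 degrees (a diamond), third from the left (device y +4 mm). This point is the middle of its top face, 11 mm above the panel when up; its z axis points out of the panel (tilted towards its front by 14 degrees from vertical), x up the slope, y along the row.
- key_timer (a joint): Travel of the timer key: 0 m up, 0.005 m fully down; it starts to move at about 1.2 N, is fully down at 4 N, and springs back up. It counts as pressed from 3.5 mm.
- key_stop_top (a point): Stop key: hexagonal, 28 mm across corners, fourth from the left (device y -38 mm); not to be pressed. This point is the middle of its top face, 11 mm above the panel when up; its z axis points out of the panel (tilted towards its front by 14 degrees from vertical), x up the slope, y along the row.
- key_stop (a joint): Travel of the stop key: 0 m up, 0.005 m fully down; it starts to move at about 1.2 N, is fully down at 4 N, and springs back up.
- key_start_top (a point): Start key: a long bar, 52 mm along the row by 24 mm, at the right end (device y -90 mm). This point is the middle of its top face, 11 mm above the panel when up; its z axis points out of the panel (tilted towards its front by 14 degrees from vertical), x up the slope, y along the row.
- key_start (a joint): Travel of the start key: 0 m up, 0.005 m fully down; it starts to move at about 1.2 N, is fully down at 4 N, and springs back up. It counts as pressed from 3.5 mm.
Not all that is in view belongs to the job. Leave any red look-alike of the pack alone.

How it is judged:
By the outcome, as a careful person would: the job done as asked, in the order asked, and still so for the second after the job is handed in, with the robot touching nothing.
It also fails if it takes over 72 s, if anything falls off the work surface, if the arm or the gripper's body presses on something with over 40 N, if the wrist force passes 120 N, or if a joint passes its speed limit or range.

## Working session

There is one attempt and no reset: what is moved stays moved. The work goes in short steps, Python scripts to look and compute and a tool call to move; the robot and the scene stay as the last step left them, time stands still between calls to the robot, and variables do not carry over. Pictures are saved under pics/ and viewed, at most 10 in all, crops included, and the job is handed in when it is done.

Besides the shell and the picture viewer there is one more tool, called after ">>>" as name(argument=value, ...) on one line, values as JSON. servo_tool: Moves the arm, as the interface text tells. Its arguments: {"type":"object","properties":{"translation":{"type":"array"},"turn":{"type":"array"},"grip":{"type":"number"},"grip_force":{"type":"number"}},"required":["translation","turn"]}

```bash
ls; mkdir -p pics
python3 - <<'E'
from plant import r, optics
import cv2, numpy as np
s=r.get_state(); print({k:np.round(v,3) for k,v in s.items()})
for n in ("scene","top"):
    d=optics.snapshot(n); cv2.imwrite(f"pics/{n}0.png",d["img"][:,:,::-1]); np.savez(f"{n}0.npz",**d); print(n,d["mtx"],d["R"],d["t"])
E
```

```text
pics
{'clock': np.float64(0.0), 'q': array([-1.102,  0.69 , -0.194,  1.566,  0.157,  0.902, -0.215]), 'qd': array([ 0.002,  0.002, -0.001,  0.002,  0.   , -0.001, -0.001]), 'joint_torque': array([ 0.0000e+00, -5.2757e+01, -1.2670e+00, -1.5343e+01, -5.3000e-02,
        7.0000e-03,  0.0000e+00]), 'tool_pos': array([0.263, 0.566, 0.238]), 'eef_rot': array([ 0.216,  0.976, -0.001, -0.   ]), 'contact_force': array([ 0.477, -0.272, -1.008]), 'moment': array([0.007, 0.008, 0.029]), 'finger_force': np.float64(0.0), 'opening': np.float64(1.0)}
scene [[417.24799605   0.         307.41020803]
 [  0.         417.24799605 194.1078441 ]
 [  0.           0.           1.        ]] [[ 0.12337942  0.99233898  0.0063934 ]
 [ 0.68578092 -0.08060422 -0.72333083]
 [-0.71727404  0.09362862 -0.69047203]] [-0.14827109 -0.24453003  1.70998544]
top [[425.5506421    0.         320.91540351]
 [  0.         425.5506421  199.90811887]
 [  0.           0.           1.        ]] [[ 0.01957017 -0.99962978 -0.01890285]
 [-0.99223552 -0.01709585 -0.12319259]
 [ 0.12282382  0.02116698 -0.99220274]] [0.10525159 0.47679843 1.43070913]
```

View pics/scene0.png

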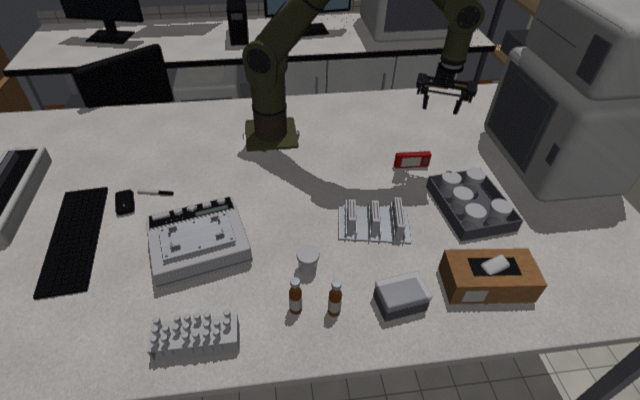

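View pics/top0.png

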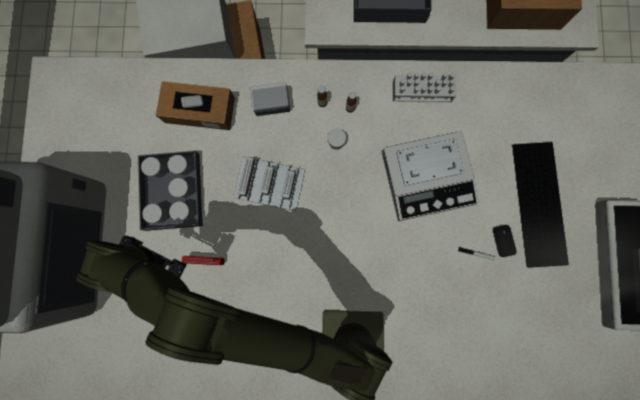

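The scene view shows the mixer at (198,240), the stand with three packs at (375,220), the cup at (308,260) and a red look-alike at (412,159). In the top view they are at (430,175), (270,183), (338,138) and (203,260). Next I enlarge the stand and mixer from the top view.

Run:
```python
import cv2, numpy as np
t=np.load("top0.npz")["img"][:,:,::-1]
a=cv2.resize(t[145:220,225:315],None,fx=4.4,fy=4.4,interpolation=cv2.INTER_CUBIC)
b=cv2.resize(t[125:225,375:485],None,fx=3.6,fy=3.6,interpolation=cv2.INTER_CUBIC)
c=np.zeros((400,a.shape[1]+b.shape[1],3),np.uint8); c[:a.shape[0],:a.shape[1]]=a; c[:b.shape[0],a.shape[1]:]=b
s=np.load("scene0.npz")["img"][:,:,::-1]
cv2.imwrite("pics/crop1.png",c)
cv2.imwrite("pics/crop2.png",cv2.resize(s[190:250,330:420],None,fx=8,fy=8,interpolation=cv2.INTER_CUBIC))
```

```text
(no output)
```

View pics/crop1.png

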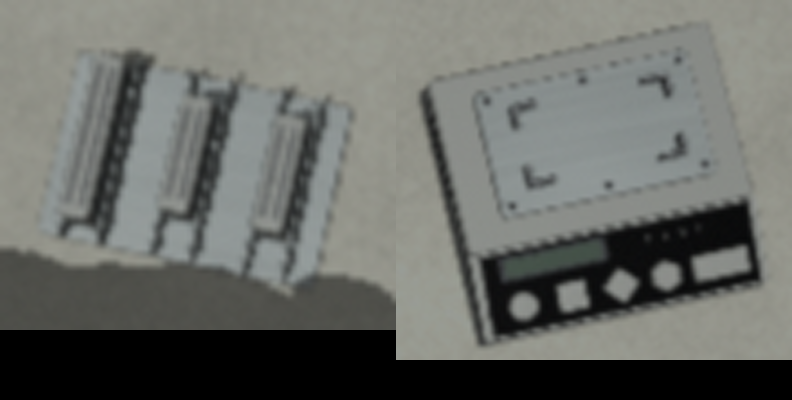

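View pics/crop2.png

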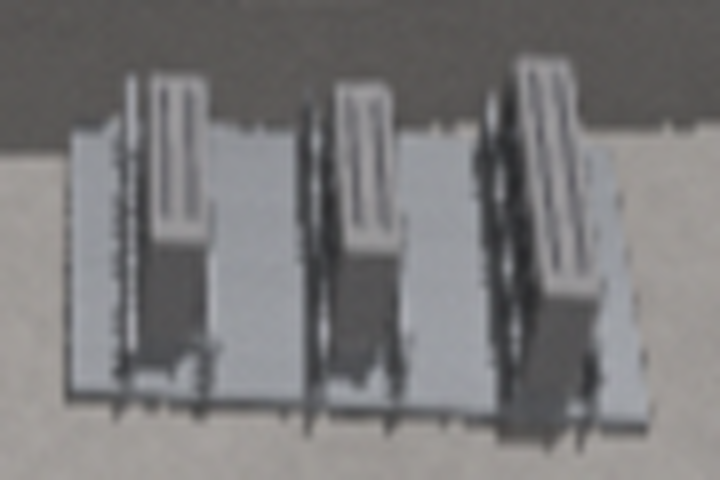

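The long pack is the left one in the top view at (245,176). The other two white packs, at (267,180) and (289,184), are visibly shorter, and the red one at (203,260) is a decoy. On the mixer the keys sit at about (410,210) to (465,198) and the cradle posts around (430,160).

```bash
cat > h.py <<'E'
import numpy as np, cv2
def cloud(d):
    v,u=np.mgrid[:400,:640]; z=d["z_map"]; K=d["mtx"]
    c=np.stack([(u-K[0,2])/K[0,0]*z,(v-K[1,2])/K[1,1]*z,z],-1)
    w=(c-d["t"])@d["R"]; w[z==0]=np.nan; return w
def ray(d,uv,h):
    uv=np.atleast_2d(uv).astype(float); K=d["mtx"]
    c=np.c_[(uv[:,0]-K[0,2])/K[0,0],(uv[:,1]-K[1,2])/K[1,1],np.ones(len(uv))]@d["R"]
    o=-d["R"].T@d["t"]; h=np.broadcast_to(h,len(uv)); return o+c*((h-o[2])/c[:,2])[:,None]
def rect(p):
    (c,s,a)=cv2.minAreaRect((p[:,:2]*1000).astype(np.float32)); 
    if s[0]<s[1]: s=s[::-1]; a+=90
    return np.round(c,1),np.round(s,1),round((a+90)%180-90,1)
E
python3 - <<'E'
import numpy as np,cv2
from h import *
for n in ("top","scene"):
    d=dict(np.load(n+"0.npz")); w=cloud(d); Z=w[...,2]
    print(n,"bench z",np.nanmedian(Z[190:215,335:370] if n=="top" else Z[150:180,200:240]))
    roi=np.zeros((400,640),bool)
    if n=="top": roi[140:220,225:315]=1
    else: roi[190:250,330:420]=1
    m=(roi&(Z>.058)&(Z<.085)).astype(np.uint8)
    k,l,st,_=cv2.connectedComponentsWithStats(m)
    for i in range(1,k):
        if st[i,4]>15: p=w[l==i]; print(" pack",st[i],rect(p),np.median(p[:,2]))
    m=(roi&(Z>.004)&(Z<.09)); print(" stand",rect(w[m]))
    roi[:]=0
    if n=="top": roi[125:225,375:485]=1
    else: roi[190:290,140:260]=1
    m=roi&(Z>.03)&(Z<.13); print(" mixer",rect(w[m])); 
    m=roi&(Z>.09)&(Z<.107); print(" plat",rect(w[m]),np.median(w[m][:,2]))
    if n=="top":
        g=cv2.cvtColor(d["img"],cv2.COLOR_RGB2GRAY); 
        gg=g[188:225,385:480]; up=cv2.resize(gg,None,fx=4,fy=4,interpolation=cv2.INTER_CUBIC)
        _,b=cv2.threshold(up,0,255,cv2.THRESH_OTSU); k,l,st,ce=cv2.connectedComponentsWithStats(b)
        for i in range(1,k):
            if 200<st[i,4]<3000:
                uv=(ce[i]+.5)/4-.5+[385,188]; u=uv.astype(int); print(" key?",uv.round(1),st[i,2:],ray(d,uv,.077).round(4),w[u[1],u[0],2])
        m=roi&(Z>.11)&(Z<.125); k,l,st,_=cv2.connectedComponentsWithStats(m.astype(np.uint8)); print(" posts",rect(w[m]),[ (w[l==i].mean(0)*1000).round(1) for i in range(1,k)])
        roi[:]=0; roi[125:152,325:350]=1; m=roi&(Z>.05); print(" cup",rect(w[m]))
E
```

```text
top bench z -5.607683725687226e-05
 pack [238 157  16  38 285] (array([550.3, 372.7]), array([128.9,  26.6]), -10.7) 0.06753676880551893
 pack [260 166  13  27 199] (array([538.4, 298.8]), array([93.1, 25.7]), -10.1) 0.06755476895423715
 pack [282 170  12  28 197] (array([523.9, 226.4]), array([90.9, 24.8]), -10.8) 0.06757042720150776
 stand (array([548.8, 298.7]), array([317.1, 282.9]), -88.8)
 mixer (array([ 561.8, -250.7]), array([272.1, 251.8]), -76.7)
 plat (array([ 603.5, -252.7]), array([223.1, 119. ]), -76.5) 0.09969154537305455
 key? [464.9 197.8] [  63   37 1647] [[ 0.4843 -0.3625  0.077 ]] 0.07775337946563288
 key? [449.7 201.1] [ 31  31 718] [[ 0.4723 -0.3124  0.077 ]] 0.08441354676405545
 key? [437.2 203.8] [ 35  33 758] [[ 0.4626 -0.2713  0.077 ]] 0.07404915462865477
 key? [423.6 206.8] [ 34  34 919] [[ 0.4519 -0.2266  0.077 ]] 0.07544641239709285
 key? [410.1 209.6] [ 31  29 704] [[ 0.4418 -0.182   0.077 ]] 0.07996079885191289
 posts (array([ 600.9, -242.6]), array([147.9,  76. ]), -76.7) [array([ 645.8, -298.1,  116.9]), array([ 616.5, -171.7,  116.6]), array([ 584.8, -312. ,  116.5]), array([ 554.5, -186.5,  116.2])]
 cup (array([685.7,  66.1]), array([61.6, 61. ]), -23.6)
scene bench z -0.0006250962193042858
 pack [394 198  11  32 255] (array([552.9, 368.6]), array([129.4,  24.5]), -10.6) 0.06740218184552561
 pack [348 200   8  22 174] (array([525.5, 222.6]), array([94.8, 22.9]), -11.8) 0.06725827160763556
 pack [371 201   9  23 184] (array([539. , 295.9]), array([93.3, 24.7]), -10.4) 0.06713661432346069
 stand (array([517.1, 316.8]), array([287.9, 266.3]), 77.8)
 mixer (array([ 563.7, -253.7]), array([271.3, 254.3]), -76.7)
 plat (array([ 601.3, -244.5]), array([199.8, 123.3]), -76.8) 0.09951801605444655
```

```bash
cat >> h.py <<'E'
from scipy.spatial.transform import Rotation as Ro, Slerp
def down(yaw,tilt=0,ax="x"):
    """tool pointing down, tool y at world angle yaw (deg); then tilt (deg) about tool axis"""
    a=np.radians(yaw); y=np.array([np.cos(a),np.sin(a),0]); z=np.array([0,0,-1.]); x=np.cross(y,z)
    return Ro.from_matrix(np.c_[x,y,z])*Ro.from_euler(ax,tilt,degrees=True)
def rows(p,R,n,st=None):
    """print n rows from the measured pose to p,R"""
    from plant import r
    if st is None: s=r.get_state(); st=(np.array(s["tool_pos"]),Ro.from_quat(s["eef_rot"]))
    P,Q=st; sl=Slerp([0,1],Ro.concatenate([Q,R])); P0=P.copy(); T=[];U=[]
    for i in range(1,n+1):
        tr=Q.inv().apply(P0+(np.array(p)-P0)*i/n-P).round(3 if n>1 else 4); P=P+Q.apply(tr)
        tu=(Q.inv()*sl(i/n)).as_rotvec().round(3); Q=Q*Ro.from_rotvec(tu); T.append(tr.tolist());U.append(tu.tolist())
    print("T",T,"\nU",U,"\nend",P.round(4)); return P,Q
E
python3 - <<'E'
from h import *
rows([.5515,.3705,.2],down(79.4),8)
E
```

```text
T [[-0.043, -0.007, 0.005], [-0.043, -0.008, 0.005], [-0.042, -0.01, 0.004], [-0.042, -0.011, 0.005], [-0.042, -0.012, 0.005], [-0.042, -0.014, 0.005], [-0.041, -0.015, 0.004], [-0.04, -0.016, 0.005]] 
U [[-0.0, -0.0, -0.031], [-0.0, -0.0, -0.031], [-0.001, -0.0, -0.032], [0.0, -0.0, -0.031], [-0.0, -0.0, -0.031], [-0.0, -0.0, -0.031], [-0.0, -0.0, -0.032], [-0.001, -0.0, -0.031]] 
end [0.5515 0.3705 0.2001]
```

>>> servo_tool(translation=[[-0.043,-0.007,0.005],[-0.043,-0.008,0.005],[-0.042,-0.01,0.004],[-0.042,-0.011,0.005],[-0.042,-0.012,0.005],[-0.042,-0.014,0.005],[-0.041,-0.015,0.004],[-0.04,-0.016,0.005],[0,0,0],[0,0,0]], turn=[[0,0,-0.031],[0,0,-0.031],[0,0,-0.031],[0,0,-0.031],[0,0,-0.031],[0,0,-0.031],[0,0,-0.031],[0,0,-0.031],[0,0,0],[0,0,0]], grip=0.6)

```text
clock: 1.35
tool_pos: [0.5506, 0.3714, 0.2003]
eef_rot: [0.093, 0.996, 0.0, -0.001]
contact_force: [0.8, 0.4, -0.2]
opening: 0.601
finger_force: 0.0
```

Run:
```python
from plant import r, optics
from h import *
d=optics.snapshot("wrist"); np.savez("w1.npz",**d); cv2.imwrite("pics/w1.png",d["img"][:,:,::-1])
s=r.get_state(); print(s["tool_pos"],Ro.from_quat(s["eef_rot"]).as_matrix().round(4),s["opening"],np.round(s["q"],3))
w=cloud(d);Z=w[...,2]
m=((Z>.058)&(Z<.085)).astype(np.uint8); k,l,st,_=cv2.connectedComponentsWithStats(m)
for i in range(1,k):
    if st[i,4]>100: p=w[l==i]; print(st[i],rect(p),np.median(p[:,2]))
```

```text
[0.55009487 0.3721281  0.2005878 ] [[-9.829e-01  1.840e-01 -1.500e-03]
 [ 1.840e-01  9.829e-01  9.000e-04]
 [ 1.600e-03  6.000e-04 -1.000e+00]] 0.5981877765463854 [-0.511  0.794 -0.296  1.47   0.263  0.917  0.502]
[ 523    0   89   29 1809] (array([447.7, 583.5]), array([58.5, 18.7]), 75.7) 0.0776285581068082
[ 530   44   95   84 6101] (array([504.6, 596. ]), array([64.9, 64.5]), -61.5) 0.07783933822488426
[ 306  114   28  135 3494] (array([550.5, 372. ]), array([129.3,  24.6]), -10.7) 0.0679905627210809
[ 140  136   43   96 2827] (array([523.4, 227.2]), array([91. , 24.4]), -10.8) 0.06789206487078228
[ 223  136   34   96 2604] (array([537.1, 299.6]), array([90.8, 24.6]), -11.0) 0.06796037065894167
[ 537  141   86   72 4792] (array([584.3, 603.8]), array([65. , 63.6]), 76.6) 0.07786806801923668
[270 368  81  20 861] (array([785.4, 315.8]), array([96.6, 26.9]), 81.0) 0.06630426274363668
```

View pics/w1.png

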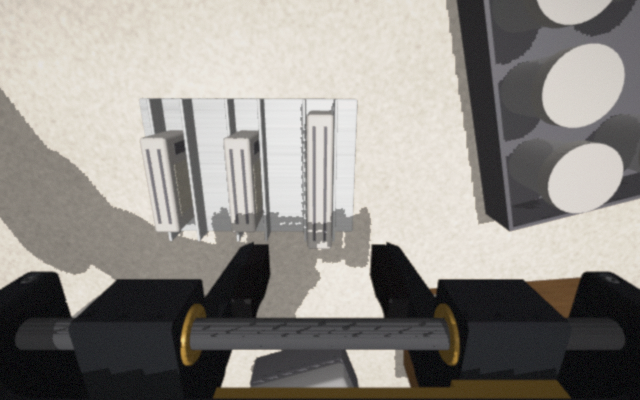

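The wrist view confirms it: the long pack is at (320,182), between the fingers, and measures 129 × 25 mm. The short ones, at (240,182) and (162,182), measure 91 mm. I descend and grip.

>>> servo_tool(translation=[[0,0,0.04],[0,0,0.04],[0,0,0.035],[0,0,0.025],[0,0,0.014],[0,0,0.005],[0,0,0],[0,0,0]], turn=[[0,0,0],[0,0,0],[0,0,0],[0,0,0],[0,0,0],[0,0,0],[0,0,0],[0,0,0]])

```text
clock: 2.4
tool_pos: [0.5521, 0.3715, 0.0428]
eef_rot: [0.093, 0.996, 0.001, 0.001]
contact_force: [-0.8, -1.0, 0.2]
opening: 0.599
finger_force: 0.0
```

>>> servo_tool(translation=[[0,0,0],[0,0,0],[0,0,0],[0,0,0],[0,0,0]], turn=[[0,0,0],[0,0,0],[0,0,0],[0,0,0],[0,0,0]], grip=0.1, grip_force=35)

```text
clock: 3.02
tool_pos: [0.5516, 0.3709, 0.0419]
eef_rot: [0.093, 0.996, 0.0, 0.0]
contact_force: [-0.1, -0.7, 1.4]
opening: 0.271
finger_force: 35.0
```

>>> servo_tool(translation=[[0,0,-0.005],[0,0,-0.02],[0,0,-0.035],[0,0,-0.04],[0,0,-0.035],[0,0,-0.01],[0,0,0]], turn=[[0,0,0],[0,0,0],[0,0,0],[0,0,0],[0,0,0],[0,0,0],[0,0,0]])

```text
clock: 3.9
tool_pos: [0.5516, 0.3708, 0.1872]
eef_rot: [0.093, 0.996, 0.0, 0.0]
contact_force: [-0.5, -0.5, -2.4]
opening: 0.27
finger_force: 35.0
```

Run:
```python
from h import *
st=rows([.547,.024,.17],down(13.3),9)
rows([.547,.024,.12],down(13.3,-40),6,st)
```

```text
T [[-0.007, -0.038, 0.002], [-0.011, -0.037, 0.002], [-0.016, -0.035, 0.002], [-0.021, -0.033, 0.002], [-0.024, -0.029, 0.001], [-0.028, -0.027, 0.002], [-0.031, -0.023, 0.002], [-0.034, -0.018, 0.002], [-0.036, -0.014, 0.002]] 
U [[0.0, 0.0, 0.128], [0.0, 0.0, 0.128], [0.0, 0.0, 0.128], [0.0, 0.0, 0.128], [0.0, 0.0, 0.128], [0.001, -0.0, 0.128], [-0.0, 0.0, 0.128], [-0.0, 0.0, 0.128], [-0.0, 0.0, 0.128]] 
end [0.5473 0.0238 0.1701]
T [[0.0, -0.0, 0.008], [0.0, -0.001, 0.009], [0.0, -0.002, 0.008], [0.0, -0.003, 0.008], [0.0, -0.004, 0.007], [0.0, -0.004, 0.007]] 
U [[-0.116, 0.0, -0.0], [-0.117, 0.0, 0.0], [-0.116, 0.0, 0.0], [-0.117, 0.0, 0.0], [-0.116, 0.0, 0.0], [-0.116, 0.0, 0.0]] 
end [0.5472 0.0238 0.1202]
```

>>> servo_tool(translation=[[-0.007,-0.038,0.002],[-0.011,-0.037,0.002],[-0.016,-0.035,0.002],[-0.021,-0.033,0.002],[-0.024,-0.029,0.001],[-0.028,-0.027,0.002],[-0.031,-0.023,0.002],[-0.034,-0.018,0.002],[-0.036,-0.014,0.002],[0,0,0]], turn=[[0,0,0.128],[0,0,0.128],[0,0,0.128],[0,0,0.128],[0,0,0.128],[0,0,0.128],[0,0,0.128],[0,0,0.128],[0,0,0.128],[0,0,0]])

```text
clock: 5.15
tool_pos: [0.5457, 0.0191, 0.1681]
eef_rot: [0.623, 0.782, -0.003, -0.0]
contact_force: [0.1, -0.0, -2.8]
opening: 0.273
finger_force: 35.0
```

>>> servo_tool(translation=[[0,0,0.008],[0,-0.001,0.009],[0,-0.002,0.008],[0,-0.003,0.008],[0,-0.004,0.007],[0,-0.004,0.007],[0,0,0],[0,0,0]], turn=[[-0.116,0,0],[-0.117,0,0],[-0.116,0,0],[-0.117,0,0],[-0.116,0,0],[-0.116,0,0],[0,0,0],[0,0,0]])

```text
clock: 6.15
tool_pos: [0.5045, 0.0036, 0.128]
eef_rot: [0.615, 0.784, 0.059, 0.065]
contact_force: [0.6, -0.2, -1.2]
opening: 0.272
finger_force: 35.0
```

Run:
```python
from h import *
from plant import r,optics
s=r.get_state(); Q=Ro.from_quat(s["eef_rot"]); p=np.array(s["tool_pos"]); print(p,Q.as_matrix().round(3),s["q"].round(3),s["opening"])
# bottom corners' height in pack (at ends): check scene depth
d=optics.snapshot("scene"); w=cloud(d); q=(w-p)@Q.as_matrix()
m=(np.abs(q[...,0])<.09)&(np.abs(q[...,1])<.0125)&(q[...,2]<.05)&(q[...,2]>-.03)&(w[...,2]>.02); P=q[m]
print(m.sum(),P.min(0),P.max(0))
cv2.imwrite("pics/s2.png",cv2.resize(d["img"][120:300,200:440,::-1],None,fx=3,fy=3))
rows([p[0],p[1],.036],Q,4)
```

```text
[0.50445951 0.00359661 0.12799447] [[-0.236  0.956  0.174]
 [ 0.971  0.237  0.013]
 [-0.029  0.172 -0.985]] [ 0.097  0.697 -0.314  2.187  1.119  0.233 -0.979] 0.2718484738049573
527 [-0.06535119 -0.01206813 -0.02963686] [0.06444068 0.01248452 0.03362887]
T [[0.001, -0.004, 0.023], [0.0, -0.004, 0.022], [0.001, -0.004, 0.023], [0.001, -0.004, 0.023]] 
U [[0.0, 0.0, -0.0], [0.0, 0.0, -0.0], [0.0, 0.0, -0.0], [0.001, 0.001, -0.0]] 
end [0.5046 0.0037 0.0358]
```

View pics/s2.png

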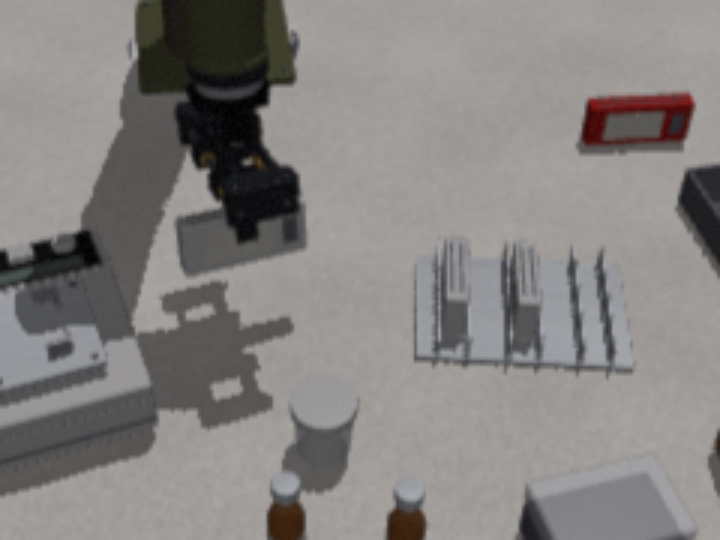

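The arm only reached about 10° of outward tilt, and the pack is still held firmly at about (240,235) in the crop. I'll tilt the other way, with the tool pointing back towards the robot, a little closer in.

Run:
```python
from h import *
rows([.455,.0,.13],down(13.3,40),9)
```

```text
T [[0.001, -0.005, -0.001], [0.001, -0.006, -0.001], [0.001, -0.005, 0.0], [0.001, -0.006, 0.001], [0.001, -0.005, 0.0], [0.001, -0.005, 0.002], [0.0, -0.005, 0.002], [0.001, -0.005, 0.002], [0.001, -0.005, 0.003]] 
U [[0.097, 0.003, -0.0], [0.097, 0.004, -0.001], [0.097, 0.003, 0.0], [0.096, 0.004, -0.0], [0.097, 0.003, -0.0], [0.097, 0.004, -0.001], [0.097, 0.003, 0.0], [0.097, 0.003, 0.0], [0.097, 0.004, -0.0]] 
end [ 4.552e-01 -3.000e-04  1.304e-01]
```

>>> servo_tool(translation=[[0.001,-0.005,-0.001],[0.001,-0.006,-0.001],[0.001,-0.005,0.0],[0.001,-0.006,0.001],[0.001,-0.005,0.0],[0.001,-0.005,0.002],[0.0,-0.005,0.002],[0.001,-0.005,0.002],[0.001,-0.005,0.003],[0,0,0]], turn=[[0.097,0.003,0],[0.097,0.004,0],[0.097,0.003,0],[0.096,0.004,0],[0.097,0.003,0],[0.097,0.004,0],[0.097,0.003,0],[0.097,0.003,0],[0.097,0.004,0],[0,0,0]])

```text
clock: 7.45
tool_pos: [0.4552, 0.0004, 0.1291]
eef_rot: [0.584, 0.736, -0.268, -0.213]
contact_force: [-0.5, -0.3, -1.7]
opening: 0.27
finger_force: 35.0
```

Run:
```python
from h import *
from plant import r
s=r.get_state(); Q=Ro.from_quat(s["eef_rot"]); p=np.array(s["tool_pos"]); print(p,Q.as_matrix().round(3),s["q"].round(3))
rows([.455,0,.045],down(13.3,40),4)
```

```text
[4.55212616e-01 3.87369020e-04 1.29113040e-01] [[-0.227  0.746 -0.626]
 [ 0.974  0.175 -0.145]
 [ 0.001 -0.643 -0.766]] [ 0.172  1.042 -0.621  1.552  0.431  1.438 -0.381]
T [[-0.0, 0.013, 0.016], [-0.0, 0.014, 0.016], [-0.0, 0.013, 0.016], [-0.0, 0.014, 0.017]] 
U [[-0.0, -0.001, -0.0], [-0.0, -0.0, -0.001], [-0.0, -0.001, 0.0], [-0.0, -0.001, -0.0]] 
end [4.548e-01 4.000e-04 4.460e-02]
```

>>> servo_tool(translation=[[0,0.013,0.016],[0,0.014,0.016],[0,0.013,0.016],[0,0.011,0.014],[0,0.004,0.005],[0,0.002,0.0025],[0,0,0]], turn=[[0,0,0],[0,0,0],[0,0,0],[0,0,0],[0,0,0],[0,0,0],[0,0,0]])

```text
clock: 8.32
tool_pos: [0.4539, -0.0012, 0.0407]
eef_rot: [0.584, 0.736, -0.268, -0.212]
contact_force: [-0.1, 0.1, -1.4]
opening: 0.271
finger_force: 35.0
```

>>> servo_tool(translation=[[0,0.002,0.0025],[0,0.001,0.0012],[0,0.001,0.0012],[0,0,0]], turn=[[0,0,0],[0,0,0],[0,0,0],[0,0,0]])

```text
clock: 8.82
tool_pos: [0.4535, -0.0014, 0.0341]
eef_rot: [0.584, 0.736, -0.269, -0.212]
contact_force: [-0.4, 0.3, -1.5]
opening: 0.268
finger_force: 35.0
```

>>> servo_tool(translation=[[0,0.001,0.0012],[0,0,0]], turn=[[0,0,0],[0,0,0]])

```text
clock: 9.07
tool_pos: [0.4537, -0.0014, 0.0334]
eef_rot: [0.584, 0.736, -0.269, -0.212]
contact_force: [0.7, -0.1, 5.0]
opening: 0.268
finger_force: 35.0
```

>>> servo_tool(translation=[[0,0,0],[0,0,0],[0,0,0]], turn=[[0,0,0],[0,0,0],[0,0,0]], grip=0.42)

```text
clock: 9.45
tool_pos: [0.4536, -0.0013, 0.0324]
eef_rot: [0.584, 0.736, -0.268, -0.212]
contact_force: [1.1, 1.0, 0.2]
opening: 0.42
finger_force: 0.3
```

>>> servo_tool(translation=[[0,0,-0.005],[0,0,-0.006],[0,0,-0.006],[0,0,-0.006],[0,0,-0.006],[0,0,-0.006],[0,0,-0.01],[0,0,-0.02],[0,0,-0.02]], turn=[[0,0,0],[0,0,0],[0,0,0],[0,0,0],[0,0,0],[0,0,0],[0,0,0],[0,0,0],[0,0,0]])

```text
clock: 10.58
tool_pos: [0.5072, 0.0113, 0.0985]
eef_rot: [0.584, 0.736, -0.269, -0.212]
contact_force: [-0.7, -1.0, 0.7]
opening: 0.42
finger_force: 0.0
```

Run:
```python
from h import *
from plant import r,optics
d=optics.snapshot("scene"); w=cloud(d); Z=w[...,2]
m=(Z>.012)&(Z<.035)&(w[...,0]>.38)&(w[...,0]<.58)&(np.abs(w[...,1])<.1)
k,l,st,_=cv2.connectedComponentsWithStats(m.astype(np.uint8))
for i in range(1,k):
    if st[i,4]>60: p=w[l==i]; print(st[i],rect(p),np.median(p[:,2]),np.percentile(p[:,2],[2,98]))
cv2.imwrite("pics/s3.png",cv2.resize(d["img"][140:290,220:420,::-1],None,fx=4,fy=4))
```

```text
[259 207  25  20 305] (array([479., -27.]), array([69.4, 66. ]), -76.5) 0.02330081997526192 [0.01264406 0.02789244]
```

View pics/s3.png

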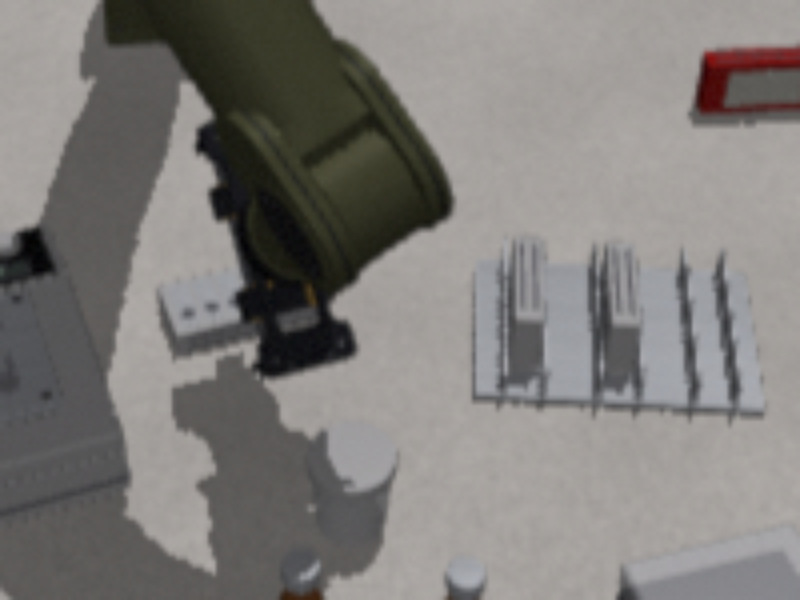

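The pack now lies flat on the bench at crop (205,310), with its top at 24 mm. Next I bring the tool upright above it and measure with the wrist camera.

Run:
```python
from h import *
rows([.473,.004,.20],down(13.3,0),8)
```

```text
T [[0.0, -0.012, -0.007], [0.0, -0.011, -0.007], [0.0, -0.01, -0.009], [0.0, -0.009, -0.009], [0.0, -0.009, -0.01], [0.0, -0.008, -0.011], [0.0, -0.007, -0.012], [0.0, -0.005, -0.012]] 
U [[-0.087, -0.0, -0.0], [-0.086, -0.0, -0.001], [-0.087, -0.0, -0.0], [-0.087, -0.0, -0.001], [-0.087, -0.0, -0.0], [-0.086, -0.0, -0.001], [-0.087, -0.001, -0.0], [-0.087, 0.0, -0.0]] 
end [0.4735 0.0039 0.2004]
```

>>> servo_tool(translation=[[0,-0.012,-0.007],[0,-0.011,-0.007],[0,-0.01,-0.009],[0,-0.009,-0.009],[0,-0.009,-0.01],[0,-0.008,-0.011],[0,-0.007,-0.012],[0,-0.005,-0.012],[0,0,0],[0,0,0]], turn=[[-0.087,0,0],[-0.086,0,0],[-0.087,0,0],[-0.087,0,0],[-0.087,0,0],[-0.086,0,0],[-0.087,0,0],[-0.087,0,0],[0,0,0],[0,0,0]], grip=1.0)

```text
clock: 11.88
tool_pos: [0.4718, 0.003, 0.1981]
eef_rot: [0.622, 0.783, -0.002, -0.001]
contact_force: [0.3, 0.1, 0.6]
opening: 0.996
finger_force: 0.0
```

Run:
```python
from h import *
from plant import r,optics
s=r.get_state(); print(s["tool_pos"],s["q"].round(3),Ro.from_quat(s["eef_rot"]).as_matrix().round(3))
for n in ("wrist","top"):
    d=optics.snapshot(n); w=cloud(d); Z=w[...,2]
    m=(Z>.014)&(Z<.035)&(w[...,0]>.38)&(w[...,0]<.58)&(np.abs(w[...,1])<.1)
    k,l,st,_=cv2.connectedComponentsWithStats(m.astype(np.uint8))
    for i in range(1,k):
        if st[i,4]>60: p=w[l==i]; print(n,st[i],rect(p),np.percentile(p[:,2],[2,50,98]))
    if n=="wrist": 
        np.savez("w2.npz",**d)
```

```text
[0.47175014 0.00301417 0.1980856 ] [ 0.336  0.639 -0.704  2.039  0.644  0.7   -0.556] [[-0.227  0.974 -0.005]
 [ 0.974  0.227 -0.002]
 [-0.001 -0.005 -1.   ]]
wrist [ 289  110   60  120 6819] (array([469.7,   4.9]), array([128.6,  60.4]), -77.0) [0.02208528 0.02422637 0.0257896 ]
top [333 195  20  20 280] (array([461.8,  40.4]), array([59.7, 57.5]), 14.2) [0.01728632 0.02382068 0.030065  ]
```

>>> servo_tool(translation=[[0.002,-0.0015,0.03],[0,0,0.05],[0,0,0.05],[0,0,0.035],[0,0,0.018],[0,0,0.008],[0,0,0.002],[0,0,0]], turn=[[0,0,0],[0,0,0],[0,0,0],[0,0,0],[0,0,0],[0,0,0],[0,0,0],[0,0,0]])

```text
clock: 12.98
tool_pos: [0.4687, 0.0043, 0.0049]
eef_rot: [0.621, 0.784, -0.002, -0.001]
contact_force: [0.7, 0.1, 0.2]
opening: 1.0
finger_force: 0.0
```

>>> servo_tool(translation=[[0,0,0],[0,0,0],[0,0,0],[0,0,0]], turn=[[0,0,0],[0,0,0],[0,0,0],[0,0,0]], grip=0.5, grip_force=30)

```text
clock: 13.48
tool_pos: [0.4686, 0.0041, 0.0055]
eef_rot: [0.622, 0.783, -0.002, -0.001]
contact_force: [-0.1, 0.2, 1.5]
opening: 0.678
finger_force: 30.0
```

Run:
```python
from h import *
from plant import r
s=r.get_state(); p=np.array(s["tool_pos"])
st=(p+[0,0,.195],Ro.from_quat(s["eef_rot"]))
rows([.625,-.345,.22],down(13.3),8,st)
```

```text
T [[-0.047, 0.009, -0.002], [-0.047, 0.009, -0.003], [-0.047, 0.009, -0.002], [-0.047, 0.009, -0.003], [-0.047, 0.009, -0.002], [-0.047, 0.009, -0.003], [-0.047, 0.009, -0.002], [-0.047, 0.009, -0.002]] 
U [[-0.001, 0.0, -0.0], [-0.0, 0.0, -0.001], [-0.001, 0.0, -0.0], [-0.0, 0.001, -0.0], [-0.001, -0.0, -0.001], [-0.0, -0.0, -0.0], [-0.001, 0.0, -0.001], [-0.0, 0.0, 0.0]] 
end [ 0.6247 -0.3455  0.2196]
```

>>> servo_tool(translation=[[0,0,-0.005],[0,0,-0.03],[0,0,-0.05],[0,0,-0.06],[0,0,-0.04],[0,0,-0.01],[0,0,0]], turn=[[0,0,0],[0,0,0],[0,0,0],[0,0,0],[0,0,0],[0,0,0],[0,0,0]])

```text
clock: 14.35
tool_pos: [0.4688, 0.004, 0.2]
eef_rot: [0.622, 0.783, -0.003, -0.001]
contact_force: [0.3, -0.5, -2.6]
opening: 0.68
finger_force: 30.0
```

>>> servo_tool(translation=[[-0.047,0.009,-0.003],[-0.047,0.009,-0.003],[-0.047,0.009,-0.003],[-0.047,0.009,-0.003],[-0.047,0.009,-0.002],[-0.047,0.009,-0.003],[-0.047,0.009,-0.002],[-0.047,0.009,-0.002],[0,0,0],[0,0,0]], turn=[[0,0,0],[0,0,0],[0,0,0],[0,0,0],[0,0,0],[0,0,0],[0,0,0],[0,0,0],[0,0,0],[0,0,0]])

```text
clock: 15.6
tool_pos: [0.624, -0.3436, 0.2186]
eef_rot: [0.621, 0.784, -0.003, -0.003]
contact_force: [0.0, 0.6, -2.1]
opening: 0.677
finger_force: 30.0
```

Run:
```python
from h import *
from plant import r,optics
s=r.get_state(); print(s["tool_pos"],s["opening"],s["finger_force"],Ro.from_quat(s["eef_rot"]).as_matrix().round(4))
d=optics.snapshot("wrist"); np.savez("w3.npz",**d); w=cloud(d); Z=w[...,2]
m=(Z>.110)&(Z<.124)&(w[...,0]>.5)&(w[...,0]<.7)&(w[...,1]<-.1)&(w[...,1]>-.36)
k,l,st,_=cv2.connectedComponentsWithStats(m.astype(np.uint8))
for i in range(1,k):
    if st[i,4]>30: p=w[l==i]; print(st[i],(p.mean(0)*1000).round(1))
print("posts",rect(w[m]))
cv2.imwrite("pics/w3.png",d["img"][:,:,::-1])
```

```text
[ 0.62398281 -0.34358075  0.21860412] 0.6766202340164607 29.994592666625977 [[-0.229   0.9734 -0.0085]
 [ 0.9734  0.2291 -0.    ]
 [ 0.0019 -0.0082 -1.    ]]
posts (array([ 612.4, -291.6]), array([74.6,  2.8]), 13.1)
```

View pics/w3.png

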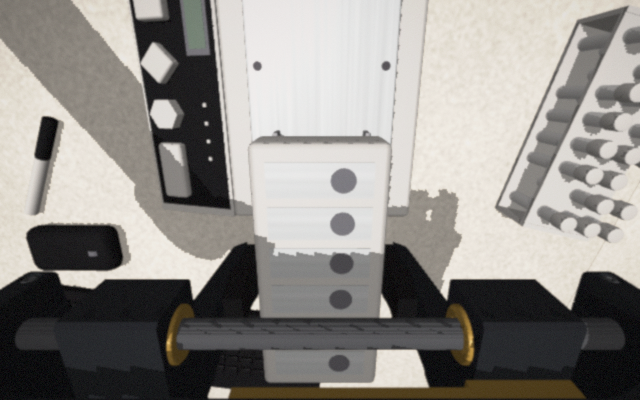

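The held pack (centre about (318,250)) hides most of the cradle; the tips of the near posts show at (278,133) and (366,133). The keys are clear: start (174,168), stop (167,113), timer (160,63). I use them to check the mixer position along its y.

Run:
```python
from h import *
d=dict(np.load("w3.npz")); w=cloud(d); g=cv2.cvtColor(d["img"],cv2.COLOR_RGB2GRAY)
sub=np.zeros_like(g); sub[0:205,135:185]=g[0:205,135:185]
b=(sub>120).astype(np.uint8); k,l,st,ce=cv2.connectedComponentsWithStats(b)
a=np.radians(13.3); u=np.array([np.cos(a),np.sin(a)]); v=np.array([-u[1],u[0]]); C=np.array([.601,-.2425])-.04*u
for i in range(1,k):
    if st[i,4]>150:
        mm=cv2.erode((l==i).astype(np.uint8),np.ones((5,5)))>0; z=np.nanmedian(w[mm][:,2]); p=ray(d,ce[i],z)[0]
        pm=np.nanmean(w[mm],0)
        print(st[i],ce[i].round(1),z.round(4),p.round(4),"mixer xy",((p[:2]-C)@np.c_[u,v]*1000).round(1))
# mixer right edge, screws
m=(w[...,2]>.074)&(w[...,2]<.083); m[:,:185]=0; m[:150]=0; m[:,250:]=0
q=(w[m][:,:2]-C)@np.c_[u,v]; print("edge v",np.nanpercentile(q[:,1],[.5,1,2])*1000)
for s in [(257,66),(386,66)]: print("screw",((ray(d,s,.1)[0,:2]-C)@np.c_[u,v]*1000).round(1))
```

```text
[135   0  28  19 505] [148.1   8.9] 0.0779 [ 0.4556 -0.2318  0.0779] mixer xy [-99.   43.8]
[ 135   35   38  170 3226] [146.9 126.2] 0.0003 [ 4.203e-01 -3.434e-01  3.000e-04] mixer xy [-159.   -56.6]
[150 100  28  29 618] [163.3 113.7] 0.0778 [ 0.4734 -0.3113  0.0778] mixer xy [-100.   -37.6]
[ 160  143   25   53 1045] [173.1 167.8] 0.0781 [ 0.4861 -0.3587  0.0781] mixer xy [-98.5 -86.6]
edge v [-134.03420961 -133.5218224  -132.67079704]
screw [-10.   -0.3]
screw [90.3 -0.5]
```

Run:
```python
from h import *
from plant import r
d=dict(np.load("w3.npz")); w=cloud(d); s=r.get_state(); p=np.array(s["tool_pos"]); R=Ro.from_quat(s["eef_rot"]).as_matrix()
q=(w-p)@R; top=(np.abs(q[...,2]+.0185)<.006)&(np.abs(q[...,1])<.04)&(np.abs(q[...,0])<.09); top[260:]=0
P=q[top]; print(top.sum(),np.percentile(P[:,0],[99,99.5,99.9,100])*1000)
for a in (.02,.03,.04,.05):
    k=np.abs(P[:,0]-a)<.005; print(a,P[k][:,1].min()*1000,P[k][:,1].max()*1000,np.median(P[k][:,2])*1000)
g=(top).astype(np.uint8); ys,xs=np.nonzero(g); print(xs.min(),xs.max(),ys.min(),ys.max())
```

```text
16282 [64.66738314 64.78407751 64.92363692 65.09461872]
0.02 -30.108390980800724 30.023720117895405 -17.761783554730762
0.03 -30.169755069613768 29.953617484995032 -17.909481194543723
0.04 -30.085765653284565 30.108283685864038 -17.805805496574436
0.05 -30.005947670416823 30.100720066919482 -17.933884750642243
234 406 141 259
```

Run:
```python
from h import *
rows([.6012,-.2428,.145],down(13.3),5)
```

```text
T [[0.021, 0.0, 0.015], [0.02, 0.0, 0.015], [0.021, 0.001, 0.015], [0.02, -0.0, 0.015], [0.021, -0.0, 0.014]] 
U [[-0.001, -0.0, 0.0], [-0.002, -0.001, 0.0], [-0.001, 0.0, 0.0], [-0.002, -0.0, 0.0], [-0.001, -0.0, 0.0]] 
end [ 0.6012 -0.2426  0.1455]
```

>>> servo_tool(translation=[[0.021,0,0.015],[0.02,0,0.015],[0.021,0.001,0.015],[0.02,0,0.015],[0.021,0,0.014],[0,0,0],[0,0,0],[0,0,0]], turn=[[-0.001,0,0],[-0.002,-0.001,0],[-0.001,0,0],[-0.002,0,0],[-0.001,0,0],[0,0,0],[0,0,0],[0,0,0]])

```text
clock: 16.65
tool_pos: [0.6028, -0.246, 0.1477]
eef_rot: [0.622, 0.783, 0.0, 0.002]
contact_force: [0.8, 0.1, -2.1]
opening: 0.675
finger_force: 30.0
```

Run:
```python
from h import *
from plant import r
s=r.get_state(); print(s["tool_pos"],Ro.from_quat(s["eef_rot"]).as_matrix().round(4))
rows([.6012,-.2428,.112],down(13.3),3)
```

```text
[ 0.60276918 -0.24601062  0.14773817] [[-0.226   0.9741  0.0039]
 [ 0.9741  0.226  -0.0027]
 [-0.0035  0.0032 -1.    ]]
T [[0.001, -0.0, 0.012], [0.001, -0.001, 0.012], [0.002, 0.0, 0.012]] 
U [[0.001, 0.001, -0.001], [0.001, 0.001, -0.002], [0.001, 0.001, -0.001]] 
end [ 0.601  -0.2424  0.1117]
```

>>> servo_tool(translation=[[0.0035,-0.001,0.004],[0,0,0.005],[0,0,0.002],[0,0,0],[0,0,0]], turn=[[0.003,0.003,-0.004],[0,0,0],[0,0,0],[0,0,0],[0,0,0]])

```text
clock: 17.27
tool_pos: [0.6007, -0.2416, 0.1362]
eef_rot: [0.62, 0.785, 0.0, -0.0]
contact_force: [0.9, -0.2, -2.0]
opening: 0.678
finger_force: 30.0
```

Run:
```python
from h import *
from plant import r,optics
s=r.get_state(); print(s["tool_pos"],Ro.from_quat(s["eef_rot"]).as_matrix().round(4))
rows([.6012,-.2428,.112],down(13.3),1)
d=optics.snapshot("top"); w=cloud(d); Z=w[...,2]
m=(Z>.13)&(Z<.16)&(np.abs(w[...,0]-.6)<.09)&(np.abs(w[...,1]+.24)<.09); print(rect(w[m]),m.sum())
```

```text
[ 0.6007095  -0.2416491   0.13624836] [[-2.313e-01  9.729e-01 -6.000e-04]
 [ 9.729e-01  2.313e-01  6.000e-04]
 [ 7.000e-04 -4.000e-04 -1.000e+00]]
T [[-0.0013, 0.0002, 0.0242]] 
U [[-0.0, -0.001, 0.001]] 
end [ 0.6012 -0.2429  0.112 ]
(array([ 605.9, -236.4]), array([126.9,  72. ]), -76.1) 371
```

>>> servo_tool(translation=[[-0.001,0,0.004],[0,0,0.006],[0,0,0.006],[0,0,0.005],[0,0,0.003],[0,0,0],[0,0,0]], turn=[[0,0,0],[0,0,0],[0,0,0],[0,0,0],[0,0,0],[0,0,0],[0,0,0]])

```text
clock: 18.2
tool_pos: [0.601, -0.2425, 0.1124]
eef_rot: [0.62, 0.785, 0.0, -0.0]
contact_force: [0.1, -1.2, -1.6]
opening: 0.678
finger_force: 30.0
```

>>> servo_tool(translation=[[0,0,0.003],[0,0,0.002],[0,0,0.001],[0,0,0]], turn=[[0,0,0],[0,0,0],[0,0,0],[0,0,0]])

```text
clock: 18.7
tool_pos: [0.6007, -0.2426, 0.106]
eef_rot: [0.62, 0.785, -0.0, -0.001]
contact_force: [-0.3, -0.3, -1.6]
opening: 0.675
finger_force: 30.0
```

>>> servo_tool(translation=[[0,0,0.0008],[0,0,0]], turn=[[0,0,0],[0,0,0]])

```text
clock: 18.95
tool_pos: [0.6009, -0.2426, 0.1057]
eef_rot: [0.62, 0.785, 0.0, -0.0]
contact_force: [-1.1, -0.3, 0.5]
opening: 0.677
finger_force: 30.0
```

>>> servo_tool(translation=[[0,0,0.0006],[0,0,0]], turn=[[0,0,0],[0,0,0]])

```text
clock: 19.2
tool_pos: [0.6009, -0.2425, 0.1057]
eef_rot: [0.62, 0.785, -0.0, -0.0]
contact_force: [-2.0, 0.6, 7.1]
opening: 0.674
finger_force: 30.0
```

>>> servo_tool(translation=[[0,0,0],[0,0,0],[0,0,0]], turn=[[0,0,0],[0,0,0],[0,0,0]], grip=0.95)

```text
clock: 19.58
tool_pos: [0.6009, -0.2426, 0.1046]
eef_rot: [0.62, 0.785, 0.0, -0.001]
contact_force: [0.3, -0.5, -0.6]
opening: 0.948
finger_force: 0.0
```

>>> servo_tool(translation=[[0,0,-0.005],[0,0,-0.015],[0,0,-0.03],[0,0,-0.04],[0,0,-0.03],[0,0,0],[0,0,0]], turn=[[0,0,0],[0,0,0],[0,0,0],[0,0,0],[0,0,0],[0,0,0],[0,0,0]])

```text
clock: 20.45
tool_pos: [0.6004, -0.2428, 0.2245]
eef_rot: [0.62, 0.785, -0.0, -0.001]
contact_force: [0.4, 0.7, -0.3]
opening: 0.948
finger_force: 0.0
```

Run:
```python
from h import *
from plant import r,optics
s=r.get_state(); print(s["tool_pos"])
d=optics.snapshot("wrist"); np.savez("w4.npz",**d); w=cloud(d); Z=w[...,2]
a=np.radians(13.3); u=np.array([np.cos(a),np.sin(a)]); v=np.array([-u[1],u[0]]); C=np.array([.6012,-.2428])-.04*u
m=(Z>.117)&(Z<.135)&(np.abs(w[...,0]-.6)<.1)&(np.abs(w[...,1]+.24)<.1)
k,l,st,_=cv2.connectedComponentsWithStats(m.astype(np.uint8))
for i in range(1,k):
    if st[i,4]>300: p=w[l==i]; print(st[i],rect(p),np.percentile(p[:,2],[2,50,98]))
cv2.imwrite("pics/w4.png",d["img"][:,:,::-1])
```

```text
[ 0.60037952 -0.24278822  0.22448585]
[  282   118    78   149 10685] (array([ 601.1, -242.1]), array([129.6,  60.1]), -76.6) [0.12225366 0.1242242  0.12565518]
```

View pics/w4.png

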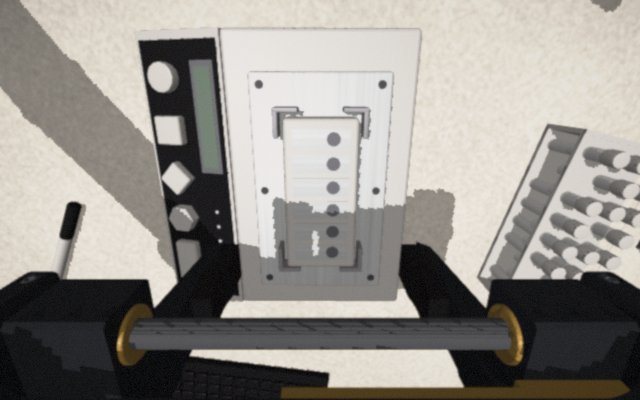

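The pack sits flat between the posts: top at 124 mm, centre (601,-242), at image (320,190). The keys show at (163,77), (171,130), (178,178), (184,217) and (190,255). Next, exact key positions.

Run:
```python
from h import *
a=np.radians(13.3); u=np.array([np.cos(a),np.sin(a)]); v=np.array([-u[1],u[0]]); C=np.array([.6012,-.2428])-.04*u
d=dict(np.load("w4.npz")); g=cv2.cvtColor(d["img"],cv2.COLOR_RGB2GRAY)
for (U,V) in [(163,77),(171,130),(178,178)]:
    b=(g[V-22:V+23,U-19:U+20]>150).astype(np.uint8); k,l,st,ce=cv2.connectedComponentsWithStats(b); i=l[22,19]
    p=ray(d,ce[i]+[U-19,V-22],.0777)[0]; print("w4",st[i],p.round(4),((p[:2]-C)@np.c_[u,v]*1000).round(1))
t=dict(np.load("top0.npz"))
for q in [(410.1,209.6),(423.6,206.8),(437.2,203.8),(449.7,201.1),(464.9,197.8)]:
    p=ray(t,q,.0777)[0]; print("top",((p[:2]-C)@np.c_[u,v]*1000).round(1))
th=np.radians(14.04); X=-.1005; z=.0777
R=down(13.3,0)
for n,y in [("power",.096),("prog",.050),("timer",.004),("start",-.090)]:
    q=C+X*u+y*v; print(n,q.round(4))
# tilt sign: tool -z should equal panel normal (-u sin, cos)
for sg in (1,-1):
    print(sg, down(13.3,14*sg).as_matrix()[:,2].round(3), "want",np.r_[u*np.sin(th),-np.cos(th)].round(3))
```

```text
w4 [  4   7  25  30 579] [ 0.443  -0.1808  0.0777] [-99.7  96.7]
w4 [  3   8  27  29 657] [ 0.4537 -0.2253  0.0777] [-99.5  51. ]
w4 [  3   7  28  31 490] [ 0.4641 -0.2698  0.0777] [-99.6   5.3]
top [-101.1   96. ]
top [-101.5   50.4]
top [-101.4    4.3]
top [-101.4  -38. ]
top [-101.4  -89.5]
power [ 0.4424 -0.1817]
prog [ 0.453  -0.2265]
timer [ 0.4635 -0.2712]
start [ 0.4852 -0.3627]
1 [-0.235 -0.056 -0.97 ] want [ 0.236  0.056 -0.97 ]
-1 [ 0.235  0.056 -0.97 ] want [ 0.236  0.056 -0.97 ]
```

Run:
```python
from h import *
rows([.4424,-.1817,.115],down(13.3,-11),6)
```

```text
T [[0.016, -0.023, 0.018], [0.016, -0.024, 0.018], [0.016, -0.024, 0.016], [0.016, -0.025, 0.016], [0.016, -0.025, 0.015], [0.016, -0.026, 0.014]] 
U [[-0.032, -0.0, 0.0], [-0.033, -0.0, 0.0], [-0.032, -0.001, 0.001], [-0.033, 0.0, -0.0], [-0.032, -0.0, 0.0], [-0.032, -0.0, 0.0]] 
end [ 0.4425 -0.1814  0.1155]
```

>>> servo_tool(translation=[[0.016,-0.023,0.018],[0.016,-0.024,0.018],[0.016,-0.024,0.016],[0.016,-0.025,0.016],[0.016,-0.025,0.015],[0.016,-0.026,0.014],[0,0,0],[0,0,0]], turn=[[-0.032,0,0],[-0.033,0,0],[-0.032,0,0],[-0.033,0,0],[-0.032,0,0],[-0.032,0,0],[0,0,0],[0,0,0]], grip=0.0, grip_force=10)

```text
clock: 21.5
tool_pos: [0.4445, -0.1808, 0.116]
eef_rot: [0.617, 0.781, 0.076, 0.06]
contact_force: [0.8, 0.7, 0.6]
opening: 0.067
finger_force: 0.0
```

```bash
cat > pr.py <<'E'
import sys
from h import *
from plant import r
x,y,z,n=map(float,sys.argv[1:5]); t=float(sys.argv[5]) if len(sys.argv)>5 else -11
s=r.get_state(); print(s["tool_pos"].round(4),Ro.from_quat(s["eef_rot"]).as_matrix()[:,2].round(3),s["q"].round(2),s["contact_force"].round(1))
rows([x,y,z],down(13.3,t),int(n))
E
python3 pr.py .4424 -.1817 .083 3
```

```text
[ 0.4445 -0.1808  0.116 ] [ 0.187  0.046 -0.981] [ 0.56  0.72 -0.32  2.24  1.18  0.11 -0.59] [0.8 0.7 0.6]
T [[-0.0, -0.003, 0.011], [-0.0, -0.003, 0.01], [-0.0, -0.003, 0.011]] 
U [[0.001, -0.0, 0.001], [0.0, -0.001, 0.001], [0.001, -0.0, 0.0]] 
end [ 0.4419 -0.1814  0.0829]
```

```bash
python3 pr.py .4424 -.1817 .085 3 -4
```

```text
[ 0.4445 -0.1808  0.116 ] [ 0.187  0.046 -0.981] [ 0.56  0.72 -0.32  2.24  1.18  0.11 -0.59] [0.8 0.7 0.6]
T [[-0.0, -0.003, 0.01], [-0.0, -0.002, 0.01], [-0.0, -0.002, 0.01]] 
U [[0.041, -0.0, 0.001], [0.042, -0.001, 0.001], [0.041, -0.0, 0.0]] 
end [ 0.4423 -0.1813  0.0853]
```

>>> servo_tool(translation=[[0,-0.003,0.01],[0,-0.002,0.01],[0,-0.002,0.01],[0,0,0],[0,0,0]], turn=[[0.041,0,0.001],[0.042,0,0.001],[0.041,0,0],[0,0,0],[0,0,0]])

```text
clock: 22.12
tool_pos: [0.4418, -0.1818, 0.0858]
eef_rot: [0.62, 0.783, 0.028, 0.021]
contact_force: [-0.5, 1.2, -0.3]
opening: 0.003
finger_force: 0.0
```

```bash
python3 pr.py .4424 -.1817 .081 1 -4
```

```text
[ 0.4418 -0.1818  0.0858] [ 0.069  0.018 -0.997] [ 0.59  0.8  -0.44  2.17  1.06  0.31 -0.51] [-0.5  1.2 -0.3]
T [[-0.0001, 0.0003, 0.0048]] 
U [[0.001, -0.002, -0.001]] 
end [ 0.4424 -0.1817  0.081 ]
```

>>> servo_tool(translation=[[0,0,0.003],[0,0,0.002],[0,0,0.0015],[0,0,0.0015],[0,0,0]], turn=[[0,0,0],[0,0,0],[0,0,0],[0,0,0],[0,0,0]])

```text
clock: 22.75
tool_pos: [0.4419, -0.1817, 0.0775]
eef_rot: [0.62, 0.784, 0.028, 0.021]
contact_force: [-0.6, 0.2, 2.0]
opening: 0.007
finger_force: 1.0
```

>>> servo_tool(translation=[[0,0,0.0015],[0,0,0.001],[0,0,0]], turn=[[0,0,0],[0,0,0],[0,0,0]])

```text
clock: 23.12
tool_pos: [0.4425, -0.1816, 0.0751]
eef_rot: [0.62, 0.784, 0.028, 0.021]
contact_force: [1.5, -0.2, 4.2]
opening: 0.005
finger_force: 1.7
```

>>> servo_tool(translation=[[0,0,0.001],[0,0,0]], turn=[[0,0,0],[0,0,0]])

```text
clock: 23.38
tool_pos: [0.4427, -0.1815, 0.0743]
eef_rot: [0.62, 0.784, 0.028, 0.022]
contact_force: [1.6, 1.1, 6.1]
opening: 0.008
finger_force: 2.9
```

>>> servo_tool(translation=[[0,0,0.001],[0,0,0]], turn=[[0,0,0],[0,0,0]])

```text
clock: 23.62
tool_pos: [0.4428, -0.1815, 0.074]
eef_rot: [0.62, 0.784, 0.028, 0.022]
contact_force: [-1.5, 0.2, 14.2]
opening: 0.006
finger_force: 7.2
```

>>> servo_tool(translation=[[0,0,-0.006],[0,0,-0.012],[0,0,-0.006],[-0.015,0,0],[-0.02,0,0],[-0.011,0,0],[0,0,0],[0,0,0]], turn=[[0,0,0],[0,0,0],[0,0,0],[0,0,0],[0,0,0],[0,0,0],[0,0,0],[0,0,0]])

```text
clock: 24.62
tool_pos: [0.4506, -0.226, 0.0968]
eef_rot: [0.62, 0.784, 0.028, 0.021]
contact_force: [0.3, 0.1, -0.4]
opening: 0.008
finger_force: 0.0
```

```bash
python3 pr.py .453 -.2265 .084 1 -4
```

```text
[ 0.4506 -0.226   0.0968] [ 0.067  0.018 -0.998] [ 0.74  0.81 -0.55  2.08  0.95  0.44 -0.31] [ 0.3  0.1 -0.4]
T [[-0.0011, 0.0013, 0.0129]] 
U [[-0.001, -0.002, 0.0]] 
end [ 0.453  -0.2265  0.084 ]
```

>>> servo_tool(translation=[[-0.001,0.001,0.006],[0,0,0.006],[0,0,0.003],[0,0,0.002],[0,0,0.002],[0,0,0.0015],[0,0,0.001],[0,0,0]], turn=[[0,0,0],[0,0,0],[0,0,0],[0,0,0],[0,0,0],[0,0,0],[0,0,0],[0,0,0]])

```text
clock: 25.62
tool_pos: [0.4541, -0.2269, 0.0757]
eef_rot: [0.62, 0.784, 0.028, 0.021]
contact_force: [0.9, 1.3, 3.0]
opening: 0.0
finger_force: 1.6
```

>>> servo_tool(translation=[[0,0,0.001],[0,0,0]], turn=[[0,0,0],[0,0,0]])

```text
clock: 25.88
tool_pos: [0.4543, -0.2269, 0.0747]
eef_rot: [0.62, 0.784, 0.028, 0.021]
contact_force: [1.6, 1.6, 4.8]
opening: 0.007
finger_force: 1.9
```

>>> servo_tool(translation=[[0,0,0.0012],[0,0,0]], turn=[[0,0,0],[0,0,0]])

```text
clock: 26.12
tool_pos: [0.4544, -0.2269, 0.0743]
eef_rot: [0.62, 0.784, 0.028, 0.022]
contact_force: [-1.1, 2.0, 13.3]
opening: 0.004
finger_force: 6.6
```

Fully down. On to the timer key.

>>> servo_tool(translation=[[0,0,-0.006],[0,0,-0.012],[0,0,-0.006],[-0.015,0,0],[-0.02,0,0],[-0.011,0,0],[0,0,0],[0,0,0]], turn=[[0,0,0],[0,0,0],[0,0,0],[0,0,0],[0,0,0],[0,0,0],[0,0,0],[0,0,0]])

```text
clock: 27.12
tool_pos: [0.4624, -0.2715, 0.0972]
eef_rot: [0.62, 0.784, 0.028, 0.021]
contact_force: [0.1, 0.8, -0.6]
opening: 0.007
finger_force: 0.0
```

```bash
python3 pr.py .4635 -.2712 .084 1 -4
```

```text
[ 0.4624 -0.2715  0.0972] [ 0.067  0.018 -0.998] [ 0.84  0.85 -0.61  1.98  0.89  0.53 -0.16] [ 0.1  0.8 -0.6]
T [[0.0, 0.0002, 0.0132]] 
U [[-0.001, -0.002, 0.0]] 
end [ 0.4635 -0.2712  0.084 ]
```

>>> servo_tool(translation=[[0,0,0.006],[0,0,0.006],[0,0,0.003],[0,0,0.002],[0,0,0.002],[0,0,0.0015],[0,0,0.001],[0,0,0]], turn=[[0,0,0],[0,0,0],[0,0,0],[0,0,0],[0,0,0],[0,0,0],[0,0,0],[0,0,0]])

```text
clock: 28.12
tool_pos: [0.4646, -0.2717, 0.076]
eef_rot: [0.62, 0.784, 0.028, 0.021]
contact_force: [-0.1, 1.4, 3.2]
opening: 0.004
finger_force: 1.5
```

>>> servo_tool(translation=[[0,0,0.0012],[0,0,0]], turn=[[0,0,0],[0,0,0]])

```text
clock: 28.38
tool_pos: [0.4649, -0.2717, 0.0748]
eef_rot: [0.62, 0.784, 0.028, 0.022]
contact_force: [0.8, 1.4, 4.3]
opening: 0.004
finger_force: 1.9
```

>>> servo_tool(translation=[[0,0,0.0013],[0,0,0]], turn=[[0,0,0],[0,0,0]])

```text
clock: 28.62
tool_pos: [0.465, -0.2717, 0.0743]
eef_rot: [0.62, 0.784, 0.028, 0.022]
contact_force: [-1.2, 2.1, 12.1]
opening: 0.006
finger_force: 6.1
```

>>> servo_tool(translation=[[0,0,-0.006],[0,0,-0.015],[0,0,-0.014],[-0.025,0,0],[-0.035,0,0],[-0.025,0,0],[-0.01,0,0],[0,0,0],[0,0,0]], turn=[[0,0,0],[0,0,0],[0,0,0],[0,0,0],[0,0,0],[0,0,0],[0,0,0],[0,0,0],[0,0,0]])

```text
clock: 29.75
tool_pos: [0.4836, -0.3635, 0.1082]
eef_rot: [0.62, 0.784, 0.028, 0.021]
contact_force: [-0.5, -0.2, -0.5]
opening: 0.003
finger_force: 0.0
```

```bash
python3 pr.py .4852 -.3627 .084 1 -4
```

```text
[ 0.4836 -0.3635  0.1082] [ 0.067  0.018 -0.998] [ 0.98  0.91 -0.7   1.76  0.8   0.72  0.11] [-0.5 -0.2 -0.5]
T [[0.0003, 0.0, 0.0243]] 
U [[-0.001, -0.002, 0.001]] 
end [ 0.4852 -0.3627  0.084 ]
```

>>> servo_tool(translation=[[0,0,0.012],[0,0,0.011],[0,0,0.003],[0,0,0.002],[0,0,0.002],[0,0,0.0015],[0,0,0.001],[0,0,0]], turn=[[0,0,0],[0,0,0],[0,0,0],[0,0,0],[0,0,0],[0,0,0],[0,0,0],[0,0,0]])

```text
clock: 30.75
tool_pos: [0.4864, -0.3641, 0.076]
eef_rot: [0.62, 0.784, 0.028, 0.021]
contact_force: [-1.1, 2.4, 3.1]
opening: 0.005
finger_force: 1.6
```

>>> servo_tool(translation=[[0,0,0.0012],[0,0,0]], turn=[[0,0,0],[0,0,0]])

```text
clock: 31.0
tool_pos: [0.4867, -0.3641, 0.0747]
eef_rot: [0.62, 0.784, 0.028, 0.021]
contact_force: [0.2, 2.0, 4.4]
opening: 0.005
finger_force: 1.9
```

>>> servo_tool(translation=[[0,0,0.0013],[0,0,0]], turn=[[0,0,0],[0,0,0]])

```text
clock: 31.25
tool_pos: [0.4868, -0.3641, 0.0744]
eef_rot: [0.62, 0.784, 0.028, 0.022]
contact_force: [-1.5, 2.9, 12.3]
opening: 0.007
finger_force: 5.9
```

>>> servo_tool(translation=[[0,0,-0.006],[0,0,-0.02],[0,0,-0.04],[0,0,-0.05],[0,0,-0.04],[0,0,0],[0,0,0],[0,0,0]], turn=[[0,0,0],[0,0,0],[0,0,0],[0,0,0],[0,0,0],[0,0,0],[0,0,0],[0,0,0]])

```text
clock: 32.25
tool_pos: [0.4746, -0.367, 0.2275]
eef_rot: [0.62, 0.784, 0.027, 0.02]
contact_force: [-0.5, 0.5, 0.1]
opening: 0.006
finger_force: 0.0
```

Run:
```python
from h import *
from plant import r,optics
d=optics.snapshot("scene"); w=cloud(d); Z=w[...,2]
m=(Z>.119)&(Z<.135)&(np.abs(w[...,0]-.6)<.1)&(np.abs(w[...,1]+.24)<.1)
k,l,st,_=cv2.connectedComponentsWithStats(m.astype(np.uint8))
for i in range(1,k):
    if st[i,4]>100: print(rect(w[l==i]),np.median(w[l==i][:,2]))
cv2.imwrite("pics/s5.png",cv2.resize(d["img"][150:310,120:440,::-1],None,fx=2.5,fy=2.5))
```

```text
(array([ 600.8, -244.5]), array([129.7,  67.2]), -75.3) 0.12373436703549501
```

View pics/s5.png

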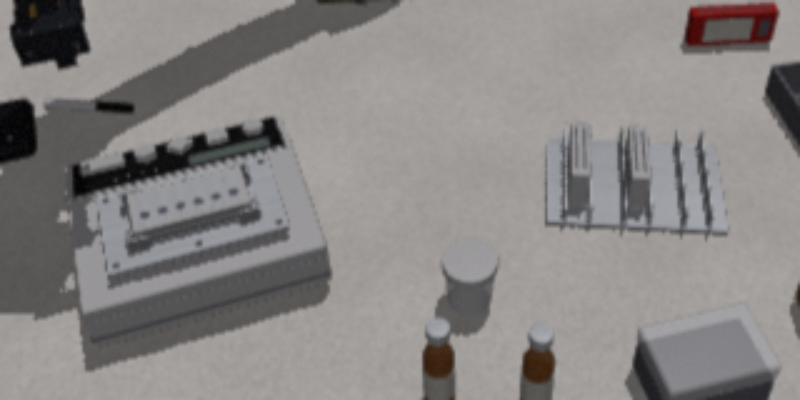

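The pack lies in the cradle at (190,200), the short packs (580,165), (640,170) and the cup (470,275) are untouched, and the arm is clear. I'm handing it in.

```bash
python3 -c "
from plant import r
print(r.finish_job())"
```

```text
the job is handed in; nothing more can be done
None
```

The job is handed in at about 32 s (limit 72 s), with no verdict returned: the long pack lies flat in the cradle, and power, programme, timer and start were each pressed fully down and released in that order, with the stop key, short packs and cup left alone.

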